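# Close the double-lidded sugar tin and check its seal

## Task

Put the sugar away: use the tongs (the gripper must not touch the sugar) to drop the lump from the coaster into the open sugar tin, then lay the tongs flat on the worktop again. Set the nested lids on the tin (the inner sealing lid is clipped up inside the outer lid) and press them fully home. Then, to check that the inner lid has sealed, pull the outer lid off again without touching the inner lid, which must stay seated in the upright tin, and finish still holding the outer lid level and well above the tin, with the other things on the worktop left where they were.

Things in the scene. Friction and masses are not known exactly. Their poses are not given: they have to be found in the camera images.
- tin: open sugar tin, bare metal, loose, 0.45 to 0.65 kg; origin at the centre of its underside, z up. Body 64 mm across and 62 mm high, ending in a flat shoulder 62 mm up; above it a narrower neck, 56 mm across outside and 52 mm inside, from 62 to 84 mm high. Filled with sugar lumps up to 34 mm above its underside. Any yaw of the lids fits
- tin_rim (a point): centre of the tin's mouth at its rim, 84 mm above the tin's origin. 5 mm below the rim four sprung balls stand 4 mm inwards from the neck's wall (free width 44 mm); they snap round the inner lid's plug: pressing it in takes about 5 to 8 N, pulling it out as much
- outer_lid: outer lid, bare metal cap, loose, 90 g, mouth down on the worktop with the inner lid clipped inside; 64 mm across outside, 60 mm inside, 47 mm high; origin at the centre of its lower rim, z up. Grip it by its sides. It slips over the tin's neck, 2 mm to spare all round, until its rim rests on the tin's shoulder: its origin is then 62 mm above the tin's
- inner_lid: inner sealing lid, 30 g, at the start hidden in the outer lid (origin 8 mm above the outer lid's); origin at the centre of the plug's underside, z up. Plug 49 mm across, bevelled, 14 mm long; above it a flange 56 mm across, 3 mm thick; then the knob. Home when the flange lies on the tin's rim: its origin is then 70 mm above the tin's
- knob (a point): centre of the inner lid's wooden ball knob, 16 mm across, 28 mm above the inner lid's origin. Three light sprung catches in the outer lid hold it from below; pulling the outer lid off it takes about 1.5 N. A ring inside the outer lid (44 mm across) keeps the inner lid square and presses it in by its flange
- tongs: spring sugar tongs, bright steel, 60 g, lying on edge: 150 mm long, 14 mm high, arms 3 mm thick; origin on the centre line at the underside, at the place to grip (middle of the arms); x points along the tongs to the tips (ends 70 mm from the origin), the closed bow is at -80 mm, z up. Let go, they are 34 mm wide over their outsides at the grip
- tip_left (a point): middle of the left tip's 18 mm gripping face, 7 mm above the underside, 61.5 mm ahead of the tongs' origin. Let go, the gap between the arms is 38 mm here; squeezed to 23 mm over the outsides at the grip, the arms are parallel and 17 mm apart. The tips move twice as far as the grip
- tip_right (a point): the same point of the right arm. Each arm springs outwards with about 5 to 8 N at the grip, so while the gripper holds them anywhere between 26 and 31 mm (best 29 mm) they stay in the gripper with the tips about 22 to 32 mm apart, open enough to go round a lump or let it fall; opened wider, the tongs drop out
- lump: the sugar lump, white, 17 x 17 x 15 mm high, 11 to 17 g, lying flat on the coaster; origin at the centre of its underside, x and y along its sides
- coaster: round cork coaster, 96 mm across, 6 mm thick, does not move; origin at the centre of its underside
- mug: bystander: white mug with a handle, 83 mm across, 93 mm high; origin at the underside
- timer: bystander: round kitchen timer, 62 mm across, 48 mm high; origin at the underside
- tea_light: bystander: tea light in a metal cup, 38 mm across, 16 mm high; origin at the underside
Mind the look-alikes: they are no part of the job. What is shaped like the outer_lid but green is not meant.

How it is judged:
On the way, in this order (a step that is already met when the one before it is completed fails the run):
1. the lump is lifted off the coaster in the tongs (contact force between tongs and lump above 0.3 N and height (world z) of lump above 0.04 m), for 0.2 s.
2. the lump lies in the tin, let go by the tongs (horizontal distance between lump and tin below 0.03 m and z of lump in the frame of tin below 0.066 m and contact force between tongs and lump below 0.05 N), for 0.2 s.
3. the tongs lie on the worktop, let go (height (world z) of tongs below 0.02 m and contact force between the fingers and tongs below 0.05 N and linear speed of tongs below 0.05 m/s), for 0.2 s.
4. both lids are fully home on the tin (z of outer_lid in the frame of tin below 0.064 m and horizontal distance between each of outer_lid, inner_lid and tin below 0.004 m and z of inner_lid in the frame of tin below 0.0717 m), for 0.2 s.
At the end, for the whole second after the job is handed in: Inner lid home in the upright tin (flange within 1.7 mm of the rim, 4 mm of centre), lump inside; tongs on the worktop; outer lid held by the gripper, still, within 17 degrees of level, its rim 125 mm or more above the worktop, touching neither tin nor inner lid (z of inner_lid in the frame of tin between 0.068 and 0.0717 m and horizontal distance between inner_lid and tin below 0.004 m and angle between the z axis of inner_lid and the z axis of tin, either way round below 0.06 rad and angle between tin's own z axis and vertical below 0.1 rad and height (world z) of tin below 0.005 m and height (world z) of outer_lid above 0.125 m and angle between outer_lid's own z axis and vertical below 0.3 rad and linear speed of outer_lid below 0.05 m/s and contact force between the fingers and outer_lid above 1 N and contact force between outer_lid and inner_lid below 0.05 N and contact force between outer_lid and tin below 0.05 N and horizontal distance between lump and tin below 0.03 m and z of lump in the frame of tin below 0.066 m and height (world z) of tongs between -0.01 and 0.02 m); the arm keeps its last pose, push and grip.
It fails at once if the gripper touches the sugar lump (contact force between the fingers and lump above 0.2 N).
It fails at once if the gripper touches the inner lid (contact force between the fingers and inner_lid above 0.3 N).
It fails at once if the tin is tipped over (angle between tin's own z axis and vertical above 0.4 rad).
It fails at once if a bystander is knocked away (over 3 cm) (distance of any of mug, timer, tea_light from where it was at the start of the episode above 0.03 m).
It also fails if it takes over 69 s, if anything falls off the work surface, if the arm or the gripper's body presses on something with over 40 N, if the wrist force passes 120 N, or if a joint passes its speed limit or range.

## Robot

A 6-joint arm with a two-finger parallel gripper is mounted at the origin on a cart in front of the work surface, level with it; the furniture and walls round the work are solid. World frame = base frame: x ahead of the robot, y to its left, z up, the work surface at z = 0. Lengths are in m, angles in rad, forces in N, time in s.
With the tool pointing down it reaches from about 0.35 to 0.975 m from the base axis. Payload 7.1 kg.
Tool frame: the origin (TCP) lies at the centre of the arm's flange, where the gripper is bolted on; the fingertips stand 182 mm ahead of it and the grasp point (between the pads) lies 163 mm ahead of it; z points along the fingers, y is the line along which they close (so a half turn about z gives the same grasp; the last joint's range is limited). The gripper opens to 88 mm and grips with 3 to 60 N. Pads are 20 mm wide; open, the fingers measure 115 mm over their backs; the gripper's body (75 mm by 178 mm) begins 61 mm behind the grasp point.
Start: joints at [-1.278, 0.423, 1.63, -0, 1.089, -0.019], TCP at [0.192, -0.595, 0.405] pointing down, gripper open.
Joint ranges: [-3, 3], [-0.9, 2.11], [0.09, 2.58], [-1.31, 4.45], [0.11, 2.69], [-2.54, 2.54]. Speed limits (rad/s): [2.39, 2.39, 3.01, 3.14, 3.14, 3.14].

## Interface

Orientations are given as a unit quaternion [w, x, y, z].
In Python, from plant import get_obs, optics, sign_off, nets gives the robot as it stands.
- The arm moves only by the tool carry_out, never from a script. Its argument "increments" is a list of rows, each a list of 5 numbers: the shift along the tool's x, y, z in m, then the turn about the tool's z in rad, then the closure, from -1 (fully open) to 1 (shut). In form: [[tx, ty, tz, twist, fingers], ...]. A call has 1 to 12 rows; each row shifts and turns the commanded pose from where the row before left it, along the tool's axes as they then stand; what a row does not reach is not made up. A row lasts 1/12 s, in which the tool goes at most 41.7 mm and 7.16 degrees, less where a joint would pass 70% of its speed; a pose out of reach is approached as far as the arm can. A call is refused whole if a number of a shift passes 0.0417 or a number of a turn 0.125, either way. A call with a gripper value outside its range is refused whole. The fingers move at their own pace and stop on an object; "force" is the grip in N (left out, the last holds). Time passes only in rows, so rows that do not move let the fingers close. It gives the time, the measured TCP pose, the force, the opening and the grip force at its end, in the units of the state.
- get_obs(): the state, without advancing time (a new reading comes with each control period).
- optics.grab_frame(name): name is "scene" or "top" or "wrist"; returns the picture (384x512x3 uint8, red, green, blue); there is no depth.
- optics.camera_params(name): a dict with "fx", "fy", "cx", "cy" (pixels), "pose" (4x4, takes a point from camera to world coordinates). Camera axes: x right, y down, z forward; pixel columns grow to the right and rows downward; lengths in m; the calibration is good to about 2 mm. A picture is of the moment at which its call begins: read the wrist's pose just before it. camera_params takes no time and is no camera call; for the wrist camera it gives the pose at the moment of the call.
- sign_off(): hands the job in; it is judged then, once.
Trained networks look in the newest picture that a camera, given by its name, has taken for a name from the list of things; names that differ only in an ending like _2 or _b are one class to them, and where a whole thing is asked for, a point or a joint stands for the part that bears it (a point fixed in the world has none). Each returns a list of dicts, best first, with "confidence" (0 to 1); they miss things now and then, are a little off and sometimes report something else, mostly with a low value. They report only what shows in the picture. A call takes as long as a camera call. They do not tell look-alikes from the thing itself.
- nets.boxes_of(camera, target): "box" ([left, top, right, bottom] in pixels, round what is visible of it).
- nets.outline_of(camera, target): "mask" (384x512 bool, what is visible of it) and "box" ([left, top, right, bottom] in pixels, round what is visible of it).
- nets.landmark_of(camera, target): "uv" ([column, row] in pixels: a listed point, or the origin of a listed thing).
The state is a dict: "time": time; "joints": joint angles; "joint_velocities": joint speeds; "joint_torque": joint torques, N m; "tcp_pos": TCP position; "tcp_rot": TCP orientation; "ft_force": force on the tool from outside, world axes, zero at the start; "ft_torque": the same for the moment, N m; "finger_gap": finger opening in m; "grip_force": force on a finger pad.
Only numpy, scipy, OpenCV 4.12 (cv2) and the standard library are available. Lean on these libraries where they do the work, as an engineer would, in place of code of your own. Each camera call takes 0.05 s, during which the arm holds its last target. There are 200 camera calls.

## Working session

There is one attempt and no reset: what is moved stays moved. The work goes in short steps, Python scripts to look and compute and a tool call to move; the robot and the scene stay as the last step left them, time stands still between calls to the robot, and variables do not carry over. Pictures are saved under pics/ and viewed, at most 10 in all, crops included, and the job is handed in when it is done.

Besides the shell and the picture viewer there is one more tool, called after ">>>" as name(argument=value, ...), one argument or row to a line, values as JSON. carry_out: Moves the arm, as the interface text tells. Its arguments: {"type":"object","properties":{"increments":{"type":"array"},"force":{"type":"number"}},"required":["increments"]}

```bash
mkdir -p pics; cat > h.py <<'E'
import numpy as np, cv2
from plant import get_obs, optics, sign_off, nets
def ray(P,uv):
    T=np.array(P["pose"]);d=T[:3,:3]@np.array([(uv[0]-P["cx"])/P["fx"],(uv[1]-P["cy"])/P["fy"],1.]);return T[:3,3],d
def at(P,uv,z):
    o,d=ray(P,uv);return o+d*(z-o[2])/d[2]
def proj(P,X):
    T=np.array(P["pose"]);c=T[:3,:3].T@(np.array(X)-T[:3,3]);return np.array([P["fx"]*c[0]/c[2]+P["cx"],P["fy"]*c[1]/c[2]+P["cy"]])
def tri(rs):
    A=np.zeros((3,3));b=np.zeros(3)
    for o,d in rs:
        d=d/np.linalg.norm(d);M=np.eye(3)-np.outer(d,d);A+=M;b+=M@o
    return np.linalg.solve(A,b)
def save(n,im): cv2.imwrite(f"pics/{n}.png",im[:,:,::-1])
E
python3 - <<'E'
from h import *
np.set_printoptions(precision=4,suppress=True)
ims=[]
for c in ["scene","top"]:
    im=optics.grab_frame(c);P=optics.camera_params(c);print(c,P["fx"],np.array(P["pose"])[:3].round(3).tolist())
    save(c+"0",im)
    for t in ["tin","tin_rim","outer_lid","tongs","tip_left","tip_right","lump","coaster","mug","timer","tea_light"]:
        r=nets.landmark_of(c,t)
        z={"tin_rim":.084,"tip_left":.007,"tip_right":.007,"lump":.006}.get(t,0)
        for q in r[:3]: print(c,t,round(q["confidence"],2),np.round(q["uv"],1),at(P,q["uv"],z)[:2])
print(get_obs())
E
```

```text
scene 397.9057513131852 [[0.46, -0.395, 0.795, -0.564], [-0.888, -0.221, 0.404, -0.578], [0.016, -0.892, -0.453, 0.711]]
scene tin 0.55 [260.7 215.3] [ 0.5369 -0.0306]
scene tin 0.43 [171.9 206.4] [0.4366 0.2856]
scene outer_lid 0.93 [319.8 252.5] [ 0.4221 -0.2929]
scene outer_lid 0.78 [356.2 260.9] [ 0.4336 -0.4029]
scene tongs 0.51 [202.3 215.4] [0.4359 0.1504]
scene tip_left 0.66 [210.  208.4] [0.4814 0.1476]
scene lump 0.52 [259.6 213.5] [ 0.537 -0.026]
scene coaster 0.75 [263.7 214.8] [ 0.5452 -0.0384]
scene mug 0.76 [235.8 187.1] [0.6914 0.1621]
scene timer 0.75 [270.7 190. ] [0.7369 0.0264]
scene tea_light 0.61 [284.8 241.1] [ 0.4277 -0.1731]
scene tea_light 0.38 [221.8 210. ] [0.5025 0.1108]
top 433.9754083507414 [[-0.025, -0.994, 0.105, 0.422], [-0.999, 0.022, -0.024, -0.005], [0.022, -0.106, -0.994, 1.336]]
top tin_rim 0.95 [149.3 230.9] [0.4455 0.2821]
top outer_lid 0.71 [378.5 236. ] [ 0.4143 -0.4009]
top outer_lid 0.6 [341.  235.3] [ 0.4193 -0.285 ]
top tongs 0.61 [202.8 230.2] [0.4453 0.1386]
top tip_left 0.55 [199.1 211.2] [0.5033 0.1485]
top tip_left 0.39 [340.4 234.1] [ 0.423  -0.2818]
top tip_right 0.47 [212.1 209.6] [0.5072 0.1088]
top lump 0.37 [260.9 197.9] [ 0.5398 -0.0414]
top coaster 0.79 [252.4 195.8] [ 0.5475 -0.0154]
top mug 0.86 [192.9 152.3] [0.6877 0.1668]
top mug 0.72 [158.9 231.7] [0.444  0.2722]
top timer 0.63 [254.2 196.7] [ 0.5446 -0.0209]
{'time': 1.2, 'joints': array([-1.278 ,  0.4231,  1.6299, -0.    ,  1.0886, -0.019 ]), 'joint_velocities': array([ 0.0001,  0.0003, -0.0004,  0.0007, -0.0018,  0.0011]), 'joint_torque': array([ -0.0001, -54.4589, -27.4045,   0.0645,   0.0168,  -0.    ]), 'tcp_pos': array([ 0.1918, -0.5948,  0.4047]), 'tcp_rot': array([-0.    ,  0.9879,  0.1553, -0.    ]), 'ft_force': array([-0.0042, -0.6487, -0.0087]), 'ft_torque': array([ 0.027 ,  0.0495, -0.0231]), 'grip_force': 0.0, 'finger_gap': 0.08787621157787902}
```

```bash
python3 - <<'E'
import cv2
t=cv2.imread("pics/top0.png");s=cv2.imread("pics/scene0.png")
cv2.imwrite("pics/tv.png",cv2.resize(t[110:290,120:420],None,fx=2.66,fy=2.66,interpolation=cv2.INTER_CUBIC))
cv2.imwrite("pics/sv.png",cv2.resize(s[140:330,130:430],None,fx=2.66,fy=2.66,interpolation=cv2.INTER_CUBIC))
E
```

```text
(no output)
```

View pics/tv.png

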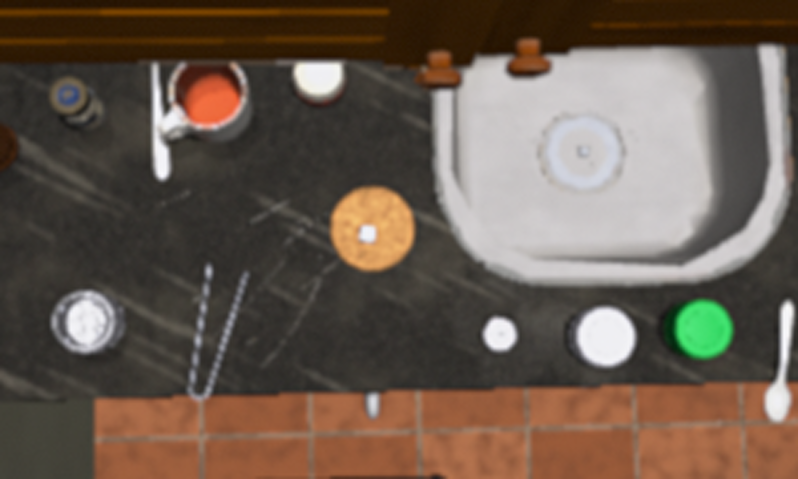

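View pics/sv.png

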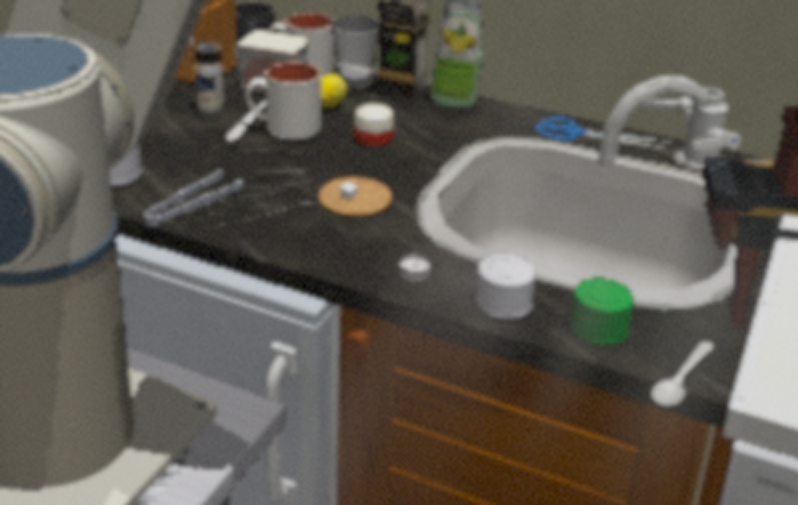

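The top view shows the tin (open, at crop (88,322)), V-shaped tongs with tips up at (228,268) and bow at (200,397), the lump on the coaster at (368,233), the white outer lid at (604,337) and the green decoy at (700,330). The scene view agrees with this. I'll move the wrist over the tongs.

>>> carry_out(
  increments=[
    [0,0,0,0.104,-1],
    [0,0,0,0.104,-1],
    [0,0,0,0.104,-1],
    [0.04,-0.035,0,0,-1],
    [0.04,-0.04,0,0,-1],
    [0.04,-0.04,0,0,-1],
    [0.04,-0.04,0,0,-1],
    [0.04,-0.04,0,0,-1],
    [0.03,-0.04,0,0,-1],
    [0,-0.04,0,0,-1],
    [0,-0.04,0,0,-1],
    [0,-0.04,0,0,-1],
  ],
)

```text
time: 2.2
tcp_pos: [0.3661, -0.2944, 0.4046]
tcp_rot: [-0.0, 1.0, 0.0, 0.0]
ft_force: [1.1, -0.4, 0.5]
finger_gap: 0.0879
grip_force: 0.0
```

>>> carry_out(
  increments=[
    [0,-0.04,0,0,-1],
    [0,-0.04,0,0,-1],
    [0,-0.04,0,0,-1],
    [0,-0.04,0,0,-1],
    [0,-0.04,0,0,-1],
    [0,-0.04,0,0,-1],
    [0,-0.04,0,0,-1],
    [0,-0.04,0,0,-1],
    [0,-0.02,0,0,-1],
    [0,0,0,0,-1],
  ],
)

```text
time: 3.03
tcp_pos: [0.3659, 0.0466, 0.405]
tcp_rot: [-0.0, 1.0, 0.002, 0.0]
ft_force: [0.2, 0.1, 0.3]
finger_gap: 0.088
grip_force: 0.0
```

```bash
python3 - <<'E'
from h import *
np.set_printoptions(precision=4,suppress=True)
o=get_obs();print(o["tcp_pos"],o["tcp_rot"],o["joints"],o["ft_force"])
P=optics.camera_params("wrist");im=optics.grab_frame("wrist");print(P["fx"],np.array(P["pose"]));save("w1",im)
for t in ["tin","tin_rim","tongs","tip_left","tip_right","lump","coaster"]:
    z={"tin_rim":.084,"tip_left":.007,"tip_right":.007,"lump":.006}.get(t,0)
    for q in nets.landmark_of("wrist",t)[:2]: print(t,round(q["confidence"],2),np.round(q["uv"],1),at(P,q["uv"],z)[:2])
for t,z in [("tongs",.014),("lump",.021)]:
    for q in nets.outline_of("wrist",t)[:1]:
        m=q["mask"];np.save(t+"_m.npy",m);v,u=np.nonzero(m);r=cv2.minAreaRect(np.c_[u,v].astype(np.float32));b=cv2.boxPoints(r)
        print(t,q["confidence"],q["box"],[at(P,x,z)[:2].round(4).tolist() for x in b], at(P,r[0],z)[:2])
E
```

```text
[0.3659 0.0466 0.405 ] [-0.0004  1.      0.0021  0.0005] [0.0941 0.0298 2.1547 0.0008 0.9561 1.6603] [0.2145 0.129  0.3222]
268.30077699447196 [[ 0.0048 -0.9549 -0.2968  0.4481]
 [-1.     -0.0049 -0.0003  0.0474]
 [-0.0012  0.2968 -0.9549  0.3842]
 [ 0.      0.      0.      1.    ]]
tin 0.83 [86.7 98.5] [0.452 0.28 ]
tin 0.31 [ 36.2 103.6] [0.4451 0.3504]
tin_rim 0.74 [ 36.6 103.6] [0.4457 0.2838]
tin_rim 0.72 [174.8  57. ] [0.4919 0.1318]
tongs 0.81 [184.1 106.2] [0.4426 0.1479]
tip_left 0.83 [176.7  55.2] [0.5053 0.1508]
tip_right 0.94 [209.2  68.6] [0.4896 0.11  ]
tip_right 0.52 [173.9  61. ] [0.4985 0.155 ]
lump 0.78 [321.3  25.9] [ 0.5394 -0.0318]
coaster 0.59 [322.4  18.7] [ 0.5489 -0.0339]
tongs 0.98 [166.6, 49.4, 209.9, 168.1] [[0.3698, 0.204], [0.5091, 0.1524], [0.4987, 0.1077], [0.3567, 0.1542]] [0.4377 0.1533]
lump 0.81 [312.8, 15.5, 331.6, 34.2] [[0.5492, -0.0155], [0.5493, -0.0368], [0.5294, -0.0384], [0.5293, -0.0168]] [ 0.5394 -0.0269]
```

View pics/w1.png

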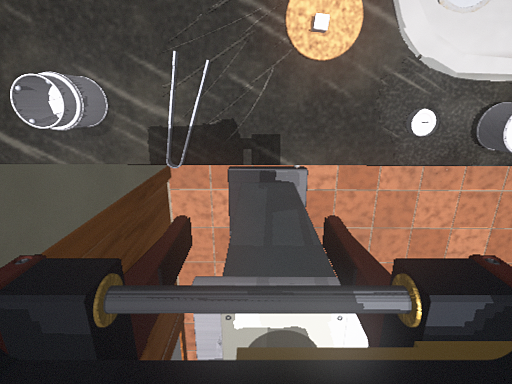

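The picture shows the tongs with tips at (175,52) and (207,62) and the bow at (175,165), the tin at the left, and the lump at (321,22). I'll centre above the tongs for a closer look.

>>> carry_out(
  increments=[
    [0.03,-0.025,0.02,0,-1],
    [0.03,-0.025,0.02,0,-1],
    [0.03,-0.025,0.02,0,-1],
    [0,0,0,0,-1],
    [0,0,0,0,-1],
  ],
)

```text
time: 3.95
tcp_pos: [0.4523, 0.1154, 0.3459]
tcp_rot: [0.0, 1.0, 0.0, -0.002]
ft_force: [-0.0, -0.6, 0.0]
finger_gap: 0.0875
grip_force: 0.0
```

```bash
python3 - <<'E'
from h import *
np.set_printoptions(precision=4,suppress=True)
o=get_obs();print(o["tcp_pos"],o["tcp_rot"])
P=optics.camera_params("wrist");im=optics.grab_frame("wrist");save("w2",im)
for t in ["tin_rim","tongs","tip_left","tip_right","lump"]:
    z={"tin_rim":.084,"tip_left":.007,"tip_right":.007,"lump":.006}.get(t,0)
    for q in nets.landmark_of("wrist",t)[:2]: print(t,round(q["confidence"],2),np.round(q["uv"],1),at(P,q["uv"],z)[:2])
for t,z in [("tongs",.014),("lump",.021)]:
    for q in nets.outline_of("wrist",t)[:1]:
        m=q["mask"];np.save(t+"_m.npy",m);v,u=np.nonzero(m)
        X=np.array([at(P,x,z)[:2] for x in np.c_[u,v]])
        r=cv2.minAreaRect((X*1000).astype(np.float32))
        print(t,q["confidence"],q["box"],r,X.mean(0))
        if t=="tongs":
            a=-0.2
            for k in range(4):
                d=np.array([np.cos(a),np.sin(a)]);n=np.array([-d[1],d[0]]);s=X@d;w=X@n
                c=[];e=np.linspace(s.min()+.015,s.max()-.02,12)
                for i in range(11):
                    k_=(s>=e[i])&(s<e[i+1]);c.append([(e[i]+e[i+1])/2,(w[k_].min()+w[k_].max())/2,np.ptp(w[k_])])
                c=np.array(c);f=np.polyfit(c[:,0],c[:,1],1);a+=np.arctan(f[0])
            print("yaw",a);print(c-[s.min(),0,0])
            for off in (.08,): print("origin", d*(s.min()+off)+n*np.polyval(f,s.min()+off), "len",np.ptp(s))
E
```

```text
[0.4523 0.1154 0.3459] [ 0.0004  1.      0.0004 -0.0018]
tin_rim 0.93 [ 79.1 195.6] [0.4483 0.2849]
tongs 0.8 [232.9 177.9] [0.4421 0.1459]
tip_left 0.76 [223.  130.3] [0.5018 0.1553]
tip_left 0.23 [388.7  86.6] [ 0.5499 -0.0308]
tip_right 0.7 [259.2 137.5] [0.4935 0.1131]
lump 0.79 [385.4  96.1] [ 0.5399 -0.029 ]
tongs 0.79 [211.4, 121.0, 262.4, 243.2] ((433.93359375, 152.59251403808594), (44.86039733886719, 150.6890106201172), 73.72422790527344) [0.4366 0.1515]
yaw -0.3343764421933052
[[0.0203 0.2796 0.0246]
 [0.0309 0.2907 0.0055]
 [0.0415 0.2924 0.005 ]
 [0.052  0.2943 0.005 ]
 [0.0626 0.2839 0.0301]
 [0.0732 0.2841 0.0333]
 [0.0838 0.2844 0.0368]
 [0.0944 0.2855 0.038 ]
 [0.1049 0.2866 0.0392]
 [0.1155 0.2873 0.0401]
 [0.1261 0.2892 0.043 ]]
origin [0.4387 0.1515] len 0.15138065793151828
```

View pics/w2.png

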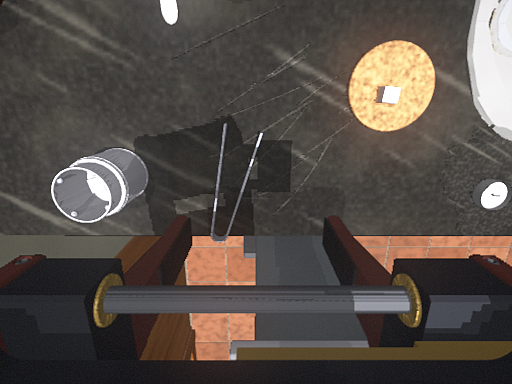

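The tongs' origin comes out at about (0.4387, 0.1514) with yaw −0.284, and the tip landmarks agree with that geometry. Picture: tips at (224,124) and (261,133), bow at (220,241), lump at (388,94). I'll descend for the grasp.

>>> carry_out(
  increments=[
    [-0.0136,-0.036,0,0,-1],
    [0,0,0.03,0.1,-1],
    [0,0,0.03,0.1,-1],
    [0,0,0.03,0.084,-1],
    [0,0,0.02,0,-1],
    [0,0,0.01,0,-1],
    [0,0,0.01,0,-1],
    [0,0,0,0,-1],
    [0,0,0,0,-1],
  ],
)

```text
time: 5.1
tcp_pos: [0.4383, 0.1509, 0.2182]
tcp_rot: [-0.0, 0.99, -0.142, 0.0]
ft_force: [-0.2, 0.1, -0.0]
finger_gap: 0.088
grip_force: 0.0
```

```bash
python3 - <<'E'
from h import *
np.set_printoptions(precision=4,suppress=True)
o=get_obs();print(o["tcp_pos"],o["tcp_rot"],"yaw",2*np.arctan2(o["tcp_rot"][2],o["tcp_rot"][1]))
im=optics.grab_frame("wrist");save("w3",im)
P=optics.camera_params("wrist")
for t in ["tongs","tip_left","tip_right"]:
    for q in nets.landmark_of("wrist",t)[:2]: print(t,round(q["confidence"],2),at(P,q["uv"],.007 if t!="tongs" else 0)[:2])
E
```

```text
[0.4383 0.1509 0.2182] [-0.0001  0.9899 -0.1416  0.0002] yaw -0.2841292379712106
tip_right 0.56 [0.4931 0.1127]
```

View pics/w3.png

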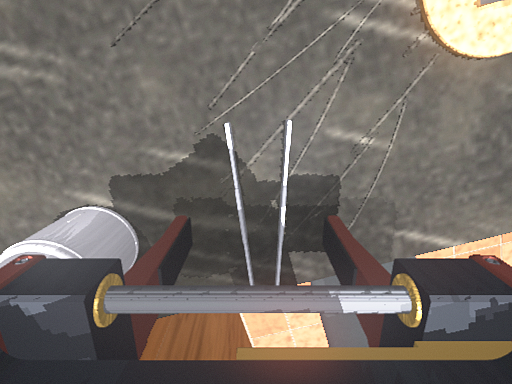

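>>> carry_out(
  increments=[
    [0,0,0.02,0,-1],
    [0,0,0.0135,0,-1],
    [0,0,0,0,-0.3],
    [0,0,0,0,0.2],
    [0,0,0,0,0.34],
    [0,0,0,0,0.34],
    [0,0,0,0,0.34],
    [0,0,0,0,0.34],
    [0,0,0,0,0.34],
    [0,0,0,0,0.34],
  ],
  force=30,
)

```text
time: 6.13
tcp_pos: [0.438, 0.151, 0.1844]
tcp_rot: [-0.0, 0.99, -0.142, 0.0]
ft_force: [0.5, -0.5, 0.4]
finger_gap: 0.0377
grip_force: 0.2
```

>>> carry_out(
  increments=[
    [0,0,0,0,0.34],
    [0,0,0,0,0.34],
    [0,0,0,0,0.34],
    [0,0,0,0,0.34],
  ],
)

```text
time: 6.47
tcp_pos: [0.438, 0.1509, 0.1844]
tcp_rot: [0.0, 0.99, -0.142, 0.0]
ft_force: [-0.5, -2.0, 5.8]
finger_gap: 0.0292
grip_force: 7.9
```

>>> carry_out(
  increments=[
    [0,0,-0.02,0,0.34],
    [0,0,-0.03,0,0.34],
    [0,0,-0.02,-0.1,0.34],
    [0,0,0,-0.1,0.34],
    [0,0,0,-0.084,0.34],
    [0.002,0.03,0,0,0.34],
    [0.002,0.03,0,0,0.34],
    [0.002,0.03,0,0,0.34],
    [0.002,0.03,0,0,0.34],
    [0.002,0.03,0,0,0.34],
    [0.002,0.03,0,0,0.34],
    [0,0,0,0,0.34],
  ],
)

```text
time: 7.47
tcp_pos: [0.4503, -0.0325, 0.2541]
tcp_rot: [0.0, 1.0, -0.002, 0.0]
ft_force: [0.3, -0.6, 0.0]
finger_gap: 0.0291
grip_force: 5.8
```

```bash
python3 - <<'E'
from h import *
np.set_printoptions(precision=4,suppress=True)
o=get_obs();print(o["tcp_pos"],"yaw",2*np.arctan2(o["tcp_rot"][2],o["tcp_rot"][1]),o["finger_gap"],o["grip_force"])
P=optics.camera_params("wrist");im=optics.grab_frame("wrist");save("w4",im)
cv2.imwrite("pics/w4c.png",cv2.resize(im[0:300,100:412,::-1],None,fx=2,fy=2))
h=o["tcp_pos"][2]-.1844
for t,z in [("tip_left",h+.007),("tip_right",h+.007),("lump",.006)]:
    for q in nets.landmark_of("wrist",t)[:2]: print(t,round(q["confidence"],2),np.round(q["uv"],1),at(P,q["uv"],z)[:2])
for q in nets.outline_of("wrist","lump")[:1]:
    m=q["mask"];v,u=np.nonzero(m);print(q["confidence"],q["box"],m.sum())
    print(cv2.minAreaRect(np.array([1000*at(P,x,.021)[:2] for x in np.c_[u,v]],np.float32)))
E
```

```text
[ 0.4503 -0.0325  0.2541] yaw -0.0036816672689622626 0.02908278045853398 5.785527351836208
tip_left 0.97 [225.2 137.5] [ 0.5131 -0.014 ]
tip_left 0.3 [261.8  80. ] [ 0.5441 -0.0351]
tip_right 0.79 [280.6 140.3] [ 0.5114 -0.0461]
lump 0.91 [251.9  91.2] [ 0.541  -0.0284]
0.63 [240.4, 80.3, 265.3, 106.1] 566
((541.181884765625, -28.114791870117188), (17.53919792175293, 17.50255012512207), 84.14847564697266)
```

View pics/w4c.png

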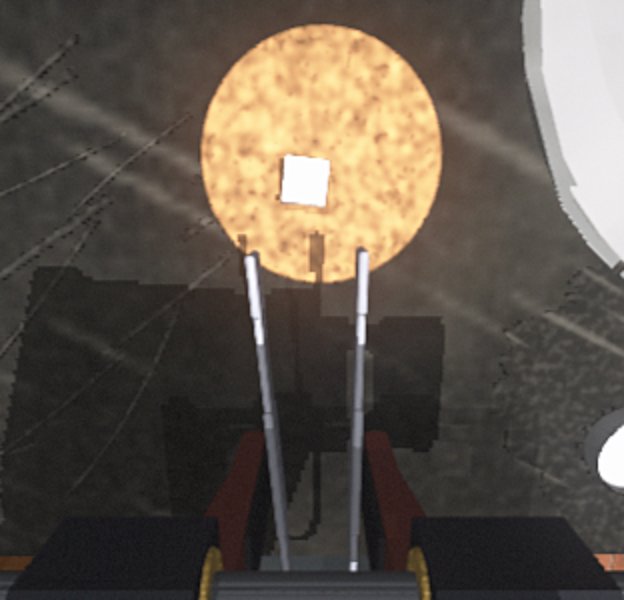

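The tips' midpoint is at (0.512, −0.030), 62 mm ahead of the TCP and symmetric about the grip. The lump is at crop (305,181), i.e. (0.541, −0.028), turned about −0.1 rad. I'll align and descend round it.

>>> carry_out(
  increments=[
    [0.029,-0.01,0,0,0.34],
    [0,0,0,0.12,0.34],
    [0,0,0.02,0,0.34],
    [0,0,0.01,0,0.34],
    [0,0,0,0,0.34],
    [0,0,0,0,0.34],
  ],
)

```text
time: 8.22
tcp_pos: [0.4783, -0.0184, 0.2236]
tcp_rot: [-0.0, 0.998, -0.059, -0.001]
ft_force: [0.7, 0.4, 0.1]
finger_gap: 0.0292
grip_force: 5.7
```

```bash
python3 - <<'E'
from h import *
np.set_printoptions(precision=4,suppress=True)
o=get_obs();print(o["tcp_pos"],"yaw",2*np.arctan2(o["tcp_rot"][2],o["tcp_rot"][1]),o["finger_gap"],o["grip_force"])
P=optics.camera_params("wrist");im=optics.grab_frame("wrist");save("w5",im)
cv2.imwrite("pics/w5c.png",cv2.resize(im[0:300,100:412,::-1],None,fx=2,fy=2))
h=o["tcp_pos"][2]-.1844
for t,z in [("tip_left",h+.007),("tip_right",h+.007),("lump",.006)]:
    for q in nets.landmark_of("wrist",t)[:2]: print(t,round(q["confidence"],2),np.round(q["uv"],1),at(P,q["uv"],z)[:2])
for q in nets.outline_of("wrist","lump")[:1]:
    m=q["mask"];v,u=np.nonzero(m);print(q["confidence"],q["box"],m.sum())
    print(cv2.minAreaRect(np.array([1000*at(P,x,.021)[:2] for x in np.c_[u,v]],np.float32)))
E
```

```text
[ 0.4783 -0.0184  0.2236] yaw -0.11842952161460533 0.02916176825669658 5.746877712663263
tip_left 0.82 [228.7 141.5] [ 0.5398 -0.0086]
tip_right 0.69 [280.6 141.8] [ 0.536  -0.0385]
lump 0.73 [269.6 116.4] [ 0.5487 -0.0352]
lump 0.58 [264.5 128. ] [ 0.5411 -0.0308]
0.6 [251.0, 115.8, 273.5, 144.9] 670
((542.0093383789062, -28.53590965270996), (16.722394943237305, 16.9993896484375), 83.25228881835938)
```

View pics/w5c.png

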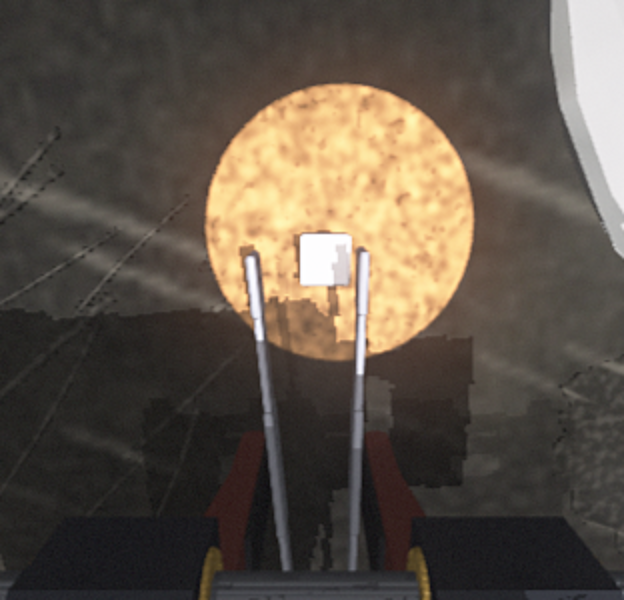

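The lump sits nearer the right tip, so I'll shift right by 4.6 mm and forward by 4 mm, descend, then squeeze.

>>> carry_out(
  increments=[
    [0.004,0.0046,0,0,0.34],
    [0,0,0,0,0.34],
    [0,0,0.015,0,0.34],
    [0,0,0.01,0,0.34],
    [0,0,0.005,0,0.34],
    [0,0,0,0,0.34],
    [0,0,0,0,0.34],
  ],
)

```text
time: 9.05
tcp_pos: [0.4822, -0.0241, 0.1939]
tcp_rot: [-0.0, 0.998, -0.06, -0.001]
ft_force: [-0.5, -0.4, -0.5]
finger_gap: 0.0289
grip_force: 5.7
```

```bash
python3 - <<'E'
from h import *
np.set_printoptions(precision=4,suppress=True)
o=get_obs();print(o["tcp_pos"],"yaw",2*np.arctan2(o["tcp_rot"][2],o["tcp_rot"][1]),o["finger_gap"],o["grip_force"],o["ft_force"])
P=optics.camera_params("wrist");im=optics.grab_frame("wrist");save("w6",im)
cv2.imwrite("pics/w6c.png",cv2.resize(im[60:260,156:356,::-1],None,fx=3,fy=3))
for t,z in [("tip_left",.015),("tip_right",.015),("lump",.006)]:
    for q in nets.landmark_of("wrist",t)[:2]: print(t,round(q["confidence"],2),np.round(q["uv"],1),at(P,q["uv"],z)[:2])
E
```

```text
[ 0.4822 -0.0241  0.1939] yaw -0.12024447657493445 0.028927341010812922 5.744792400801089 [-0.526  -0.3999 -0.482 ]
tip_left 0.67 [229.7 139.6] [ 0.5447 -0.0151]
tip_right 0.71 [278.  141.4] [ 0.5403 -0.0431]
lump 0.8 [256.4 140.9] [ 0.5409 -0.0304]
```

View pics/w6c.png

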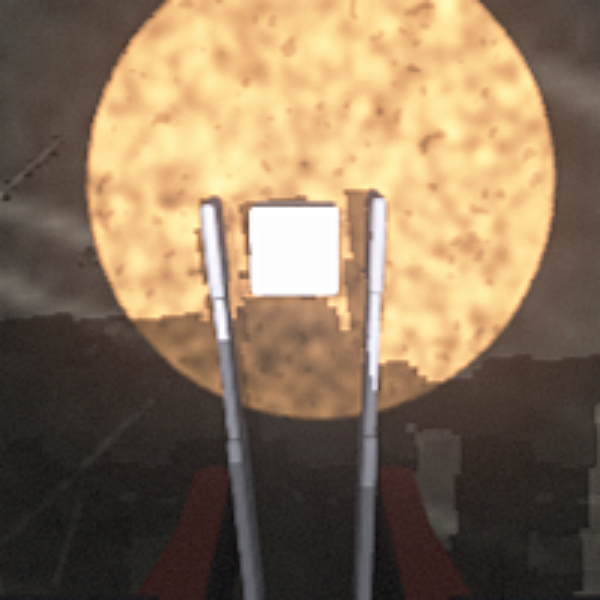

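>>> carry_out(
  increments=[
    [0,0,0,0,0.4],
    [0,0,0,0,0.46],
    [0,0,0,0,0.52],
    [0,0,0,0,0.54],
    [0,0,0,0,0.54],
    [0,0,0,0,0.54],
  ],
)

```text
time: 9.75
tcp_pos: [0.4824, -0.0241, 0.1943]
tcp_rot: [-0.0, 0.998, -0.06, 0.0]
ft_force: [-0.3, -0.0, 1.3]
finger_gap: 0.0225
grip_force: 29.9
```

>>> carry_out(
  increments=[
    [0,0,-0.015,0,0.54],
    [0,0,-0.025,0,0.54],
    [0,0,-0.03,0,0.54],
    [0,0,-0.03,0,0.54],
    [0,0,-0.01,0,0.54],
    [0,0,0,0,0.54],
  ],
)

```text
time: 10.25
tcp_pos: [0.4832, -0.0242, 0.3064]
tcp_rot: [0.0, 0.998, -0.06, 0.003]
ft_force: [-0.1, 0.8, -0.8]
finger_gap: 0.0224
grip_force: 29.9
```

>>> carry_out(
  increments=[
    [-0.006,-0.012,0,0,0.54],
    [-0.011,-0.025,0,0,0.54],
    [-0.012,-0.027,0,0,0.54],
    [-0.012,-0.027,0,0,0.54],
    [-0.012,-0.027,0,0,0.54],
    [-0.012,-0.027,0,0,0.54],
    [-0.012,-0.027,0,0,0.54],
    [-0.012,-0.027,0,0,0.54],
    [-0.012,-0.027,0,0,0.54],
    [-0.012,-0.027,0,0,0.54],
    [-0.011,-0.025,0,0,0.54],
    [-0.0085,-0.0208,0,0,0.54],
  ],
)

```text
time: 11.25
tcp_pos: [0.3853, 0.2898, 0.3023]
tcp_rot: [0.001, 0.998, -0.06, -0.001]
ft_force: [0.5, 0.6, -0.3]
finger_gap: 0.0223
grip_force: 29.9
```

>>> carry_out(
  increments=[
    [0,0,0,0,0.54],
    [0,0,0,0,0.54],
    [0,0,0,0,0.54],
  ],
)

```text
time: 11.5
tcp_pos: [0.3862, 0.2878, 0.3029]
tcp_rot: [0.001, 0.998, -0.06, -0.001]
ft_force: [-0.6, 0.0, -0.5]
finger_gap: 0.0225
grip_force: 29.9
```

```bash
python3 - <<'E'
from h import *
np.set_printoptions(precision=4,suppress=True)
o=get_obs();print(o["tcp_pos"],"yaw",2*np.arctan2(o["tcp_rot"][2],o["tcp_rot"][1]),o["finger_gap"],o["grip_force"],o["ft_force"])
h=o["tcp_pos"][2]-.1844
for c in ["wrist","top","scene"]:
  P=optics.camera_params(c);im=optics.grab_frame(c);save(c+"7",im)
  for t,z in [("tip_left",h+.007),("tip_right",h+.007),("lump",h-.003),("tin_rim",.084),("tin",0)]:
    for q in nets.landmark_of(c,t)[:2]: print(c,t,round(q["confidence"],2),np.round(q["uv"],1),at(P,q["uv"],z)[:2])
E
```

```text
[0.3862 0.2878 0.3029] yaw -0.11970819357536215 0.022484129037669297 29.94278222322464 [-0.567   0.0117 -0.5491]
wrist tip_left 0.57 [241.  138.3] [0.4487 0.2898]
wrist tip_right 0.78 [274.  138.2] [0.4465 0.2708]
wrist tip_right 0.4 [255.6 120.6] [0.4576 0.2802]
wrist lump 0.57 [259.3 142.5] [0.4436 0.2796]
wrist tin_rim 0.87 [252.6 133.2] [0.4463 0.2839]
wrist tin 0.84 [255.5 118.6] [0.4514 0.2815]
top tip_left 0.44 [143.3 229.4] [0.4492 0.289 ]
top tip_right 0.4 [149.6 227. ] [0.4554 0.2717]
top lump 0.6 [150.9 229.2] [0.4495 0.2704]
top tin_rim 0.81 [149.8 230.5] [0.4466 0.2806]
top tin 0.68 [159.7 230.4] [0.4479 0.2698]
top tin 0.46 [149.2 229.5] [0.4514 0.3016]
scene tin 0.3 [272.2 188.6] [0.7513 0.0266]
```

View pics/wrist7.png

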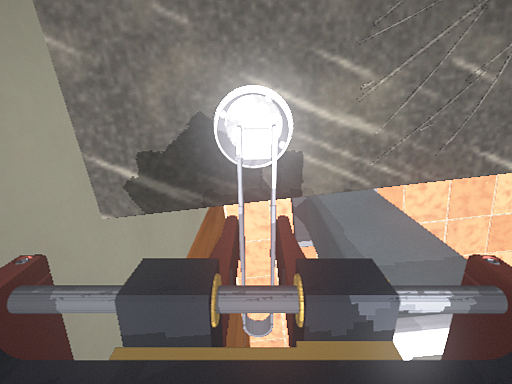

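The wrist picture shows the lump between the tips, over the tin's mouth at (254,127). I'll lower, shift 2 mm and release.

>>> carry_out(
  increments=[
    [0.001,-0.002,0.01,0,0.54],
    [0,0,0.007,0,0.54],
    [0,0,0,0,0.54],
    [0,0,0,0,0.45],
    [0,0,0,0,0.36],
    [0,0,0,0,0.31],
    [0,0,0,0,0.31],
    [0,0,0,0,0.31],
    [0,0,0,0,0.31],
    [0,0,0,0,0.31],
  ],
)

```text
time: 13.23
tcp_pos: [0.3879, 0.2903, 0.2874]
tcp_rot: [-0.0, 0.998, -0.06, 0.0]
ft_force: [-0.3, 1.0, -1.0]
finger_gap: 0.0307
grip_force: 5.4
```

```bash
python3 - <<'E'
from h import *
np.set_printoptions(precision=4,suppress=True)
o=get_obs();print(o["tcp_pos"],o["finger_gap"],o["grip_force"],o["ft_force"])
for c in ["wrist"]:
  P=optics.camera_params(c);im=optics.grab_frame(c);save(c+"8",im)
  for t,z in [("tip_left",.109),("tip_right",.109),("lump",.034)]:
    for q in nets.landmark_of(c,t)[:2]: print(c,t,round(q["confidence"],2),np.round(q["uv"],1),at(P,q["uv"],z)[:2])
  for q in nets.outline_of(c,"lump")[:1]: print(q["box"],q["confidence"],q["mask"].sum())
  print(im[100:175:5,232:290:5].mean(2).astype(int))
E
```

```text
[0.3879 0.2903 0.2874] 0.030676017254308 5.419180305325426 [-0.3362  0.9527 -0.9755]
wrist tip_left 0.86 [225.8 137.7] [0.4521 0.3014]
wrist tip_right 0.69 [283.6 142.3] [0.4454 0.2682]
wrist lump 0.67 [257.2 126.8] [0.4497 0.2833]
[243.1, 116.7, 267.5, 142.1] 0.83 492
[[255 236 255 255 255 255 242 250 255 253 255 244]
 [204 255 255 255 255 255 255 255 236 232 184 255]
 [255 255 255 255 255 255 255 255 255 250 228 184]
 [255 255 255 255 255 255 255 255 255 249 255 193]
 [255 255 255 255 255 255 253 255 255 255 255 219]
 [255 255 255 255 255 255 255 255 255 255 190 228]
 [255 255 255 255 255 255 255 255 255 255 193 255]
 [255 255 255 255 255 255 255 255 255 255 234 255]
 [255 255 255 255 255 255 255 255 255 255 253 255]
 [204 255 255 255 255 255 255 255 255 255 255 241]
 [205 255 255 255 255 255 255 255 255 249 255 255]
 [205 212 221 255 255 255 255 255 219 222 255 200]
 [200 210 217 215 221 221 222 221 220 217 255 255]
 [248 215 246 202 220 221 222 219 215 214 255 132]
 [143 196 245 211 216 217 216 211 254 233 255 128]]
```

>>> carry_out(
  increments=[
    [0.011,0.022,-0.01,0,0.32],
    [0.011,0.022,0,0,0.32],
    [0.011,0.022,0,0,0.32],
    [0.011,0.022,0,0,0.32],
    [0.011,0.022,0,0,0.32],
    [0.012,0.022,0,0,0.32],
    [0,0,0.03,0.1,0.32],
    [0,0,0.03,0.064,0.32],
    [0,0,0.025,0,0.32],
    [0,0,0.015,0,0.32],
    [0,0,0.007,0,0.32],
    [0,0,0,0,0.32],
  ],
)

```text
time: 14.48
tcp_pos: [0.4382, 0.1511, 0.189]
tcp_rot: [0.001, 0.99, -0.142, -0.001]
ft_force: [-0.3, -0.1, 0.6]
finger_gap: 0.03
grip_force: 5.5
```

>>> carry_out(
  increments=[
    [0,0,0,0,0.32],
    [0,0,0,0,0.32],
  ],
)

```text
time: 14.65
tcp_pos: [0.439, 0.1514, 0.1911]
tcp_rot: [-0.0, 0.99, -0.142, 0.001]
ft_force: [-0.3, 0.6, -0.2]
finger_gap: 0.0299
grip_force: 5.5
```

>>> carry_out(
  increments=[
    [0,0,0.0055,0,0.32],
    [0,0,0,0,0.32],
    [0,0,0,0,0.32],
    [0,0,0,0,0.2],
    [0,0,0,0,0],
    [0,0,0,0,-0.5],
    [0,0,0,0,-1],
    [0,0,0,0,-1],
    [0,0,0,0,-1],
    [0,0,0,0,-1],
    [0,0,0,0,-1],
    [0,0,0,0,-1],
  ],
)

```text
time: 15.65
tcp_pos: [0.4386, 0.1512, 0.1847]
tcp_rot: [0.0, 0.99, -0.142, -0.0]
ft_force: [0.2, 0.2, 0.4]
finger_gap: 0.085
grip_force: 0.0
```

>>> carry_out(
  increments=[
    [0,0,-0.02,0,-1],
    [0,0,-0.03,0,-1],
    [0,0,-0.04,0,-1],
    [0,0,-0.04,-0.1,-1],
    [0,0,-0.035,-0.1,-1],
    [0,0,0,-0.084,-1],
    [-0.01,-0.033,0,0,-1],
    [-0.01,-0.033,0,0,-1],
    [-0.01,-0.033,0,0,-1],
    [-0.01,-0.033,0,0,-1],
    [0,0,0,0,-1],
    [0,0,0,0,-1],
  ],
)

```text
time: 16.65
tcp_pos: [0.3979, 0.2845, 0.3496]
tcp_rot: [0.0, 1.0, 0.002, -0.0]
ft_force: [-0.1, -0.5, 0.1]
finger_gap: 0.0877
grip_force: 0.0
```

```bash
cat > tin.py <<'E'
from h import *
np.set_printoptions(precision=4,suppress=True)
o=get_obs();print(o["time"],o["tcp_pos"],"yaw",2*np.arctan2(o["tcp_rot"][2],o["tcp_rot"][1]))
P=optics.camera_params("wrist");im=optics.grab_frame("wrist");save("t%d"%(o["time"]*100),im)
for t,z in [("tin_rim",.084),("tin",0),("lump",.034),("tongs",0),("tip_left",.007),("tip_right",.007),("outer_lid",0)]:
    for q in nets.landmark_of("wrist",t)[:2]: print(t,round(q["confidence"],2),np.round(q["uv"],1),at(P,q["uv"],z)[:2])
# fit tin silhouette: convex hull of rings (r,z) vs outline mask
from scipy.optimize import least_squares
a=np.linspace(0,2*np.pi,60)
def sil(xy,rings):
    p=[proj(P,[xy[0]+r*np.cos(t),xy[1]+r*np.sin(t),z]) for r,z in rings for t in a]
    return cv2.convexHull(np.array(p,np.float32))
def fit(name,rings,x0):
    for q in nets.outline_of("wrist",name)[:2]:
        m=q["mask"].astype(np.uint8);c=max(cv2.findContours(m,0,1)[0],key=cv2.contourArea)[:,0].astype(float)
        c=c[(c[:,0]>3)&(c[:,0]<508)&(c[:,1]>3)&(c[:,1]<380)]
        f=lambda x:[cv2.pointPolygonTest(sil(x,rings),(float(u),float(v)),True) for u,v in c]
        s=least_squares(f,x0,loss="soft_l1",diff_step=1e-3);print(name,"fit",round(q["confidence"],2),np.round(q["box"],1),s.x,"rms px",np.sqrt(np.mean(np.square(f(s.x)))))
E
python3 - <<'E'
from tin import *
fit("tin",[(.032,0),(.032,.062),(.028,.084)],[.4465,.283])
E
```

```text
16.65 [0.3979 0.2845 0.3496] yaw 0.0031890684152881084
tin 0.91 [259.7 126.2] [0.4525 0.2819]
tongs 0.57 [365.7 136.9] [0.4402 0.1531]
tip_left 0.82 [372.7  79.9] [0.5043 0.156 ]
tip_right 0.65 [407.5  91.4] [0.4923 0.115 ]
tin fit 0.7 [228.4  99.3 288.9 167.4] [0.449  0.2845] rms px 0.631928492614537
```

>>> carry_out(
  increments=[
    [0,0.02,0,0,-1],
    [0,0.04,0,0,-1],
    [0,0.04,0,0,-1],
    [0,0.04,0,0,-1],
    [0,0.04,0,0,-1],
    [0,0.04,0,0,-1],
    [0,0.04,0,0,-1],
    [0,0.04,0,0,-1],
    [0,0.04,0,0,-1],
    [0,0.04,0,0,-1],
    [0,0.04,0,0,-1],
    [0,0.04,0,0,-1],
  ],
)

```text
time: 18.1
tcp_pos: [0.3978, -0.1791, 0.3499]
tcp_rot: [0.0, 1.0, -0.001, 0.0]
ft_force: [1.5, 0.1, 1.0]
finger_gap: 0.0879
grip_force: 0.0
```

>>> carry_out(
  increments=[
    [-0.007,0.04,0,0,-1],
    [-0.007,0.04,0,0,-1],
    [-0.007,0.02,0,0,-1],
    [-0.007,0.012,0,0,-1],
    [0,0,0,0,-1],
    [0,0,0,0,-1],
  ],
)

```text
time: 18.6
tcp_pos: [0.37, -0.2893, 0.3496]
tcp_rot: [-0.0, 1.0, -0.001, -0.0]
ft_force: [0.4, 0.2, -0.3]
finger_gap: 0.0882
grip_force: 0.0
```

```bash
python3 - <<'E'
from tin import *
fit("outer_lid",[(.032,0),(.032,.047)],[.42,-.288])
E
```

```text
18.6 [ 0.37   -0.2893  0.3496] yaw -0.0026652957317568142
outer_lid 0.78 [351.3 127.7] [ 0.4225 -0.4021]
outer_lid 0.66 [262.6 128.5] [ 0.4218 -0.2955]
outer_lid fit 0.8 [325.6  98.  399.  159.8] [ 0.4243 -0.4004] rms px 0.6633367917061813
outer_lid fit 0.68 [229.8 103.1 290.1 166.8] [ 0.4188 -0.2913] rms px 0.7294189859330681
```

>>> carry_out(
  increments=[
    [0.024,0.002,0,0,-1],
    [0.0248,0,0,0.003,-1],
    [0,0,0.03,0,-1],
    [0,0,0.04,0,-1],
    [0,0,0.04,0,-1],
    [0,0,0.025,0,-1],
    [0,0,0.014,0,-1],
    [0,0,0.006,0,-1],
    [0,0,0,0,-1],
  ],
  force=30,
)

```text
time: 19.8
tcp_pos: [0.419, -0.2904, 0.1934]
tcp_rot: [-0.001, 1.0, -0.001, -0.001]
ft_force: [0.2, -0.5, -0.3]
finger_gap: 0.0877
grip_force: 0.0
```

>>> carry_out(
  increments=[
    [0,0,0,0,-0.3],
    [0,0,0,0,0],
    [0,0,0,0,0.3],
    [0,0,0,0,0.6],
    [0,0,0,0,0.6],
    [0,0,0,0,0.6],
    [0,0,0,0,0.6],
  ],
)

```text
time: 20.38
tcp_pos: [0.4197, -0.2911, 0.1958]
tcp_rot: [0.001, 1.0, -0.002, 0.001]
ft_force: [-0.1, 0.5, 6.9]
finger_gap: 0.064
grip_force: 30.0
```

>>> carry_out(
  increments=[
    [0,0,-0.015,0,0.6],
    [0,0,-0.03,0,0.6],
    [0,0,-0.035,0,0.6],
    [0,0,-0.03,0,0.6],
    [0,0,-0.01,0,0.6],
    [0.002,-0.02,0,0,0.6],
    [0.002,-0.035,0,0,0.6],
    [0.002,-0.035,0,0,0.6],
    [0.002,-0.035,0,0,0.6],
    [0.002,-0.035,0,0,0.6],
    [0.002,-0.035,0,0,0.6],
    [0.002,-0.035,0,0,0.6],
  ],
)

```text
time: 21.38
tcp_pos: [0.4334, -0.0592, 0.3142]
tcp_rot: [-0.0, 1.0, -0.002, -0.0]
ft_force: [0.6, -0.5, -0.8]
finger_gap: 0.064
grip_force: 30.0
```

>>> carry_out(
  increments=[
    [0.002,-0.035,0,0,0.6],
    [0.002,-0.035,0,0,0.6],
    [0.002,-0.035,0,0,0.6],
    [0.002,-0.035,0,0,0.6],
    [0.002,-0.035,0,0,0.6],
    [0.002,-0.035,0,0,0.6],
    [0.002,-0.035,0,0,0.6],
    [0.002,-0.035,0,0,0.6],
    [0.002,-0.035,0,0,0.6],
    [0,-0.03,0,0,0.6],
    [0,0,0,0,0.6],
    [0,0,0,0,0.6],
  ],
)

```text
time: 22.38
tcp_pos: [0.4526, 0.2852, 0.3139]
tcp_rot: [0.0, 1.0, -0.0, -0.0]
ft_force: [-0.6, -0.2, -1.6]
finger_gap: 0.0636
grip_force: 30.0
```

```bash
python3 - <<'E'
from tin import *
print(o["finger_gap"],o["grip_force"],o["ft_force"])
cv2.imwrite("pics/h.png",cv2.resize(im[50:300,106:406,::-1],None,fx=2.4,fy=2.4))
E
```

```text
22.3833 [0.4526 0.2852 0.3139] yaw -0.00041807053153916873
tin 0.65 [258.4 178.1] [0.4522 0.2839]
tongs 0.92 [373.8 186.5] [0.4423 0.1517]
tip_left 0.96 [381.7 132.8] [0.5037 0.1544]
tip_right 0.69 [415.1 144.7] [0.4912 0.117 ]
outer_lid 0.97 [258.5 222.5] [0.3971 0.2837]
0.06364983227612636 29.99875131994486 [-0.6173 -0.2204 -1.5796]
```

View pics/h.png

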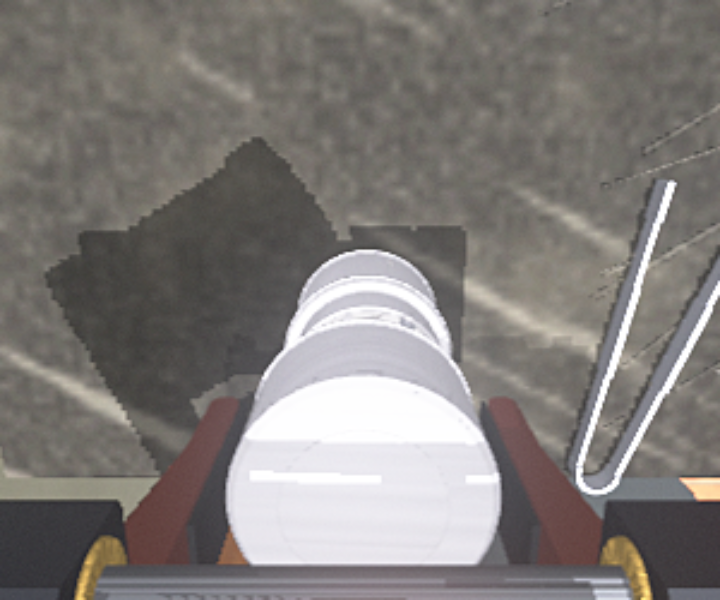

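The lid is held level above the tin: lid at crop (365,480), tin behind it at (367,300), side to side aligned within about 1 px. I'll fit both silhouettes in this view for the relative offset.

```bash
python3 - <<'E'
from tin import *
ms={}
for n in ["tin","outer_lid"]:
    q=nets.outline_of("wrist",n)[0];ms[n]=q["mask"];print(n,q["confidence"],np.round(q["box"]))
dl=cv2.dilate(ms["outer_lid"].astype(np.uint8),np.ones((7,7)))
zr=o["tcp_pos"][2]-.1946
for n,rings,x0,excl in [("tin",[(.032,0),(.032,.062),(.028,.062),(.028,.084)],[.449,.2845],dl),("outer_lid",[(.032,zr),(.032,zr+.047)],[.452,.285],None)]:
    c=max(cv2.findContours(ms[n].astype(np.uint8),0,1)[0],key=cv2.contourArea)[:,0]
    if excl is not None: c=c[excl[c[:,1],c[:,0]]==0]
    else: c=c[c[:,1]<225]
    c=c.astype(float)
    f=lambda x:[cv2.pointPolygonTest(sil(x,rings),(float(u),float(v)),True) for u,v in c]
    s=least_squares(f,x0,loss="soft_l1",diff_step=1e-3);r=np.array(f(s.x));print(n,len(c),s.x,np.sqrt((r**2).mean()))
E
```

```text
22.7833 [0.4533 0.2833 0.3147] yaw -0.004502332617410691
tin 0.63 [255.8 179.6] [0.4512 0.2851]
tongs 0.61 [370.6 188.5] [0.44   0.1531]
tongs 0.27 [415.2 144.1] [0.4909 0.1105]
tip_left 0.82 [378.5 132.8] [0.504  0.1554]
tip_left 0.44 [259.4 222.1] [0.4014 0.2811]
tip_right 0.58 [411.8 142.5] [0.4937 0.1185]
outer_lid 0.65 [260.7 223.9] [0.3958 0.2795]
tin 0.91 [224. 153. 289. 194.]
outer_lid 0.88 [202. 182. 315. 286.]
tin 94 [0.4478 0.2842] 0.35477439504677344
outer_lid 123 [0.4514 0.2842] 0.36168007892880283
```

>>> carry_out(
  increments=[
    [-0.0035,0,0,0,0.6],
    [0,0,0.012,0,0.6],
    [0,0,0.01,0,0.6],
    [0,0,0.006,0,0.6],
    [0,0,0.004,0,0.6],
    [0,0,0.004,0,0.6],
    [0,0,0.004,0,0.6],
    [0,0,0,0,0.6],
    [0,0,0,0,0.6],
    [0,0,0,0,0.6],
  ],
  force=45,
)

```text
time: 24.12
tcp_pos: [0.4498, 0.2842, 0.2749]
tcp_rot: [-0.0, 1.0, -0.002, 0.0]
ft_force: [0.3, -0.4, -1.0]
finger_gap: 0.0639
grip_force: 45.0
```

No contact yet, and the rim is about at mouth height. I'll continue in small steps.

>>> carry_out(
  increments=[
    [0,0,0.002,0,0.6],
    [0,0,0.002,0,0.6],
    [0,0,0.002,0,0.6],
    [0,0,0.002,0,0.6],
    [0,0,0,0,0.6],
    [0,0,0,0,0.6],
  ],
)

```text
time: 24.62
tcp_pos: [0.4496, 0.2841, 0.2665]
tcp_rot: [0.0, 1.0, -0.002, -0.0]
ft_force: [-0.1, -1.1, -1.6]
finger_gap: 0.0638
grip_force: 45.0
```

>>> carry_out(
  increments=[
    [0,0,0.002,0,0.6],
    [0,0,0.002,0,0.6],
    [0,0,0.002,0,0.6],
    [0,0,0.002,0,0.6],
    [0,0,0.001,0,0.6],
    [0,0,0,0,0.6],
    [0,0,0,0,0.6],
  ],
)

```text
time: 25.2
tcp_pos: [0.4495, 0.2841, 0.2578]
tcp_rot: [0.0, 1.0, -0.002, -0.0]
ft_force: [-2.2, -2.0, 4.1]
finger_gap: 0.0639
grip_force: 45.0
```

>>> carry_out(
  increments=[
    [0,0,0.001,0,0.6],
    [0,0,0.001,0,0.6],
    [0,0,0.001,0,0.6],
    [0,0,0,0,0.6],
    [0,0,0,0,0.6],
  ],
)

```text
time: 25.62
tcp_pos: [0.4496, 0.2841, 0.2574]
tcp_rot: [0.0, 1.0, -0.002, 0.0]
ft_force: [-8.8, -6.8, 34.4]
finger_gap: 0.0639
grip_force: 45.0
```

>>> carry_out(
  increments=[
    [0,0,0.0007,0,0.6],
    [0,0,0,0,0.6],
    [0,0,0,0,0.6],
    [0,0,0,0,0.6],
  ],
)

```text
time: 25.95
tcp_pos: [0.4497, 0.2841, 0.2573]
tcp_rot: [-0.0, 1.0, -0.002, 0.0]
ft_force: [-11.1, -6.0, 41.3]
finger_gap: 0.0638
grip_force: 45.0
```

```bash
python3 - <<'E'
from tin import *
print(o["ft_force"],o["ft_torque"])
for c in ["wrist","scene"]:
  for t in ["inner_lid","knob","outer_lid"]:
    for q in nets.boxes_of(c,t)[:2]: print(c,t,round(q["confidence"],2),np.round(q["box"],1))
E
```

```text
25.95 [0.4497 0.2841 0.2573] yaw -0.0030864897687708213
tin 0.75 [257.4 195.3] [0.449  0.2842]
lump 0.18 [400.1 201.6] [0.4552 0.1694]
tongs 0.94 [400.4 202.5] [0.4415 0.1497]
tip_left 0.82 [409.8 133.8] [0.5061 0.1554]
tip_right 0.92 [452.3 151.2] [0.4913 0.1163]
outer_lid 0.8 [257.4 223.4] [0.4202 0.2843]
[-11.0857  -5.9512  41.3374] [-1.6184  1.8395 -0.0761]
wrist outer_lid 0.67 [200.3 180.5 314.8 286.7]
scene outer_lid 0.71 [309.4 235.7 333.1 261.1]
```

>>> carry_out(
  increments=[
    [-0.0005,0.0003,-0.0015,0,0.6],
    [-0.0005,0.0003,-0.0015,0,0.6],
    [0,0,-0.001,0,0.6],
    [0,0,0,0,0.6],
    [0,0,-0.001,0,0.6],
    [0,0,-0.001,0,0.6],
    [0,0,-0.001,0,0.6],
    [0,0,-0.001,0,0.6],
    [0,0,-0.001,0,0.6],
    [0,0,-0.001,0,0.6],
    [0,0,-0.001,0,0.6],
    [0,0,0,0,0.6],
  ],
)

```text
time: 27.65
tcp_pos: [0.4487, 0.2836, 0.2653]
tcp_rot: [-0.0, 1.0, -0.002, 0.0]
ft_force: [-0.4, -0.5, -1.3]
finger_gap: 0.0638
grip_force: 45.0
```

>>> carry_out(
  increments=[
    [0,0,-0.002,0,0.6],
    [0,0,-0.003,0,0.6],
    [0,0,-0.003,0,0.6],
    [0,0,-0.004,0,0.6],
    [0,0,-0.005,0,0.6],
    [0,0,-0.006,0,0.6],
    [0,0,-0.01,0,0.6],
    [0,0,-0.015,0,0.6],
    [0,0,-0.02,0,0.6],
    [0,0,-0.02,0,0.6],
    [0,0,0,0,0.6],
    [0,0,0,0,0.6],
  ],
)

```text
time: 28.65
tcp_pos: [0.4488, 0.2837, 0.3544]
tcp_rot: [-0.001, 1.0, -0.002, 0.001]
ft_force: [-0.2, -0.6, -1.2]
finger_gap: 0.0637
grip_force: 45.0
```

```bash
python3 - <<'E'
from tin import *
print(o["finger_gap"],o["grip_force"],o["ft_force"])
for c in ["wrist","top","scene"]:
  im=optics.grab_frame(c);save(c+"9",im)
  for t in ["inner_lid","knob","outer_lid","tin"]:
    for q in nets.boxes_of(c,t)[:2]: print(c,t,round(q["confidence"],2),np.round(q["box"],1))
E
```

```text
28.65 [0.4488 0.2837 0.3544] yaw -0.003198048619995537
tin 0.57 [259.5 167.6] [0.4522 0.2815]
tongs 0.7 [362.2 175.4] [0.4417 0.1495]
tip_left 0.66 [364.2 125.7] [0.5048 0.1569]
tip_right 0.94 [396.2 136.4] [0.4921 0.1169]
tip_right 0.59 [261.2 194.7] [0.4181 0.2794]
outer_lid 0.65 [256.6 224.3] [0.373  0.2855]
0.06372094357264636 44.99882731586695 [-0.2424 -0.6101 -1.1711]
wrist inner_lid 0.66 [229.3 161.6 286.8 186.2]
wrist knob 0.84 [227.2 161.6 285.8 188.3]
wrist outer_lid 0.78 [200.9 181.6 314.2 284.8]
wrist outer_lid 0.73 [225.3 141.6 287.1 185.3]
wrist tin 0.7 [226.8 143.3 286.7 188.5]
top outer_lid 0.89 [368.1 222.8 393.1 241. ]
scene outer_lid 0.78 [347.2 242.9 368.6 267.7]
scene outer_lid 0.59 [161.7 150.5 176.4 164.8]
```

```bash
python3 - <<'E'
from tin import *
print(o["joint_velocities"])
q=nets.outline_of("wrist","inner_lid")
for r in q[:1]: print("seen",r["confidence"],np.round(r["box"],1))
for z in (.082,.087,.092):
    s=sil([.448,.2842],[(.028,z-.003),(.028,z)])[:,0];print(z,"predicted flange box",s.min(0),s.max(0))
print(sign_off())
E
```

```text
29.8 [0.4486 0.2835 0.353 ] yaw -0.003214066874740687
tin 0.77 [257.3 169.4] [0.4491 0.2836]
tongs 0.96 [361.2 174.4] [0.4422 0.1507]
tip_left 0.89 [367.3 124.4] [0.5053 0.1532]
tip_left 0.61 [395.  133.8] [0.4942 0.1187]
tip_right 0.89 [397.7 136.2] [0.4913 0.1151]
outer_lid 0.84 [258.4 224.4] [0.3723 0.2823]
[-0.      0.001   0.001  -0.0029  0.0015 -0.0011]
seen 0.79 [227.  162.1 285.2 189.8]
0.082 predicted flange box [228.3064 161.8174] [285.2887 216.6475]
0.087 predicted flange box [227.7738 162.9432] [285.8102 218.6952]
0.092 predicted flange box [227.2212 164.1123] [286.3513 220.8175]
the job is handed in; nothing more can be done
None
```

I handed the job in at about 30 s: the lump dropped into the tin, the tongs are back down where they were, and the lids stopped hard at about 41 N, so I took them as fully home. The outer lid is now held level about 158 mm up, with the inner lid left in the tin; its seating I judged from that press force, since the image can't resolve it to the millimetre.

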